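# Fit the spindle of the label-roll dispenser

### The arm

A 6-joint arm with a two-finger parallel gripper is mounted at the origin on a cart in front of the work surface, level with it; the furniture and walls round the work are solid. World frame = base frame: x ahead of the robot, y to its left, z up, the work surface at z = 0. Lengths are in m, angles in rad, forces in N, time in s.
With the tool pointing down it reaches from about 0.375 to 0.925 m from the base axis. Payload 5.7 kg.
Tool frame: the origin (TCP) lies on the mounting face of the last link; the fingertips stand env.tip_extent ahead of it and the grasp point (between the pads) lies 155 mm ahead of it (env.tip_extent is the distance from the TCP to the fingertips, in m); z points along the fingers, y is the line along which they close (so a half turn about z gives the same grasp; the last joint's range is limited). The gripper opens to 85 mm and grips with 20 to 120 N. Pads are 22 mm wide; open, the fingers measure 114 mm over their backs; the gripper's body (76 mm by 85 mm) begins 54 mm behind the grasp point. The pads swing forward as they close: fully open they stand 13 mm farther back than shut.
Start: joints at [1.085, 0.359, 1.51, -0, 1.272, -0.115], TCP at [0.217, 0.559, 0.405] pointing down, gripper open.
Joint ranges: [-2.97, 2.97], [-1.01, 2.36], [0.21, 2.38], [-0.96, 4.11], [0.2, 2.71], [-2.98, 2.98]. Speed limits (rad/s): [2.39, 2.39, 3.14, 3.14, 3.14, 3.14].

### API

Orientations are given as a unit quaternion [x, y, z, w].
In Python, from cell import env, capture, camera_params, ticket, finder gives the robot as it stands.
- The arm moves only by the tool jog_arm, never from a script. Its argument "targets" is text: rows parted by semicolons, each of 7 numbers parted by spaces: the shift along the tool's x, y, z in m, then the turn, a rotation vector about the tool's x, y, z in rad, then the finger opening in m, from 0 to 0.0854. A call has 1 to 10 rows; each row is the pose to reach, as a shift and turn from the pose commanded when the call began, along the tool's axes at that moment; what a row does not reach only later rows make up. A row lasts 1/12 s, in which the tool goes at most 41.7 mm and 7.16 degrees, less where a joint would pass 70% of its speed; a pose out of reach is approached as far as the arm can. A call with a gripper value outside its range is refused whole. The fingers move at their own pace and stop on an object; "force" is the grip in N (left out, the last holds). Time passes only in rows, so rows that repeat a pose let the fingers close. It gives the time, the measured TCP pose, the force, the opening and the grip force at its end, in the units of the state.
- env.read_state(): the state, without advancing time (a new reading comes with each control period).
- capture(name): name is "scene" or "top" or "wrist"; returns the picture (400x640x3 uint8, blue, green, red); there is no depth.
- camera_params(name): a dict with "camera_matrix" (3x3 intrinsics, pixels), "k1" (the pictures are not rectified: a ray, as slopes to the right and down, at radius r is drawn at 1 + k1 r^2 times it, then the intrinsics apply), "world_from_camera" (4x4, takes a point from camera to world coordinates). Camera axes: x right, y up, looking along -z (the intrinsics and any distortion apply to the point x, -y, -z); pixel columns grow to the right and rows downward; lengths in m; the calibration is good to about 2 mm. A picture is of the moment at which its call begins: read the wrist's pose just before it. camera_params takes no time and is no camera call; for the wrist camera it gives the pose at the moment of the call.
- ticket.sign_off(): hands the job in; it is judged then, once.
Trained networks look in the newest picture that a camera, given by its name, has taken for a name from the list of things; names that differ only in an ending like _2 or _b are one class to them, and where a whole thing is asked for, a point or a joint stands for the part that bears it (a point fixed in the world has none). Each returns a list of dicts, best first, with "p" (0 to 1); they miss things now and then, are a little off and sometimes report something else, mostly with a low value. They report only what shows in the picture. A call takes as long as a camera call. They do not tell look-alikes from the thing itself.
- finder.masks_of(thing, camera): "mask" (400x640 bool, what is visible of it).
- finder.landmark_of(thing, camera): "at" ([x, y, z] in m, in world coordinates, good to about 4 mm: a listed point, or the origin of a listed thing).
The state is a dict: "time": time; "joint_positions": joint angles; "joint_vel": joint speeds; "joint_torque": joint torques, N m; "ee_pos": TCP position; "eef_rot": TCP orientation; "force": force on the tool from outside, world axes, zero at the start; "moment": the same for the moment, N m; "gripper_width": opening from 0.0 (shut) to 1.0 (fully open); "grip_force": force on a finger pad.
Only numpy, scipy, OpenCV 4.12 (cv2) and the standard library are available. Lean on these libraries where they do the work, as an engineer would, in place of code of your own. Each camera call takes 0.05 s, during which the arm holds its last target. There are 200 camera calls.

### The job

Take the blue-knobbed spindle from its wooden tray and thread it through one side plate of the dispenser, the core of the label roll and the other side plate, until the knob sits fully home against the plate (either side will do), then let go. The knob cannot be gripped in the tray's pocket, and fingers on the rod would meet the plate, so you will have to change your hold on the way. Leave the roll in the dispenser, and do not disturb the jars and clear trays.

Things in the scene. Friction and masses are not known exactly. Their poses are not given: they have to be found in the camera images.
- dispenser: Fixed: black base 112 (x) x 100 (y) mm, top at 10 mm; two white upright side plates 10 mm thick, 78 mm wide, top at 99 mm: outer faces y = -40 and +40 mm, inner -30 and +30. Each has a round 17 mm hole at x = 0, 75 mm above the worktop; hole axis along y. Two thin bars between the plates carry the roll. Origin: centre of the underside, on the worktop.
- dispenser_axis (a point): Point on the axis of the two holes, midway between the side plates, 75 mm above the worktop; its axes are those of the dispenser (y along the holes).
- roll: Loose paper label roll, 72 mm across, 50 mm wide, 28 mm hole in its cardboard core; stands between the side plates on the bars, core along the holes, about 1 mm below their axis; top about 110 mm above the worktop. Origin: centre of the roll; y along its core.
- spindle: Loose aluminium rod 12 mm across, 135 mm long, last 14 mm tapered to 5 mm, with a round blue knob 24 mm across, 45 mm long on the other end; about 90 g. Origin: on the axis at the knob's shoulder; x along the axis to the tip (knob x = -45 to 0, rod 0 to 135 mm). At the start it lies level in the tray, axis 30 mm above the worktop.
- spindle_tip (a point): The tapered end of the spindle's rod, 135 mm from the shoulder.
- spindle_mid (a point): Point on the spindle's axis 40 mm from the shoulder towards the tip; it lies midway between the side plates when the knob is home. Axes as the spindle.
- tray: Fixed wooden tray, x along the spindle to its tip; origin on the worktop under the knob's shoulder. Base 5 mm thick, x = -60 to 146 mm, 62 mm wide. The knob lies in a close pocket (x = -57 to -1 mm, 46 mm wide outside, top at 45 mm) and cannot be gripped there; a fork (x = 89 to 101 mm, 34 mm wide, top at 36 mm) carries the rod. Between them the rod is bare.
- sesame_jar: Bystander: glass jar with grey lid, 54 mm across, 85 mm high; origin under its centre.
- clear_pack: Bystander: nest of clear take-away trays, 118 x 130 x 26 mm; origin under its centre.
- spice_jar: Bystander: spice jar with dark cap, 41 mm across, 105 mm high; origin under its centre.
Not all that is in view belongs to the job. What is shaped like the dispenser but green or orange is not meant. There is more than one size of the spindle; the one meant has the size given above.

How it is judged:
On the way, in this order (a step that is already met when the one before it is completed fails the run):
1. the spindle is lifted out of its tray (height (world z) of spindle above 0.055 m), for 0.1 s.
2. the spindle is through the roll with its knob home: its mid point within 8 mm of the middle of the hole axis and its axis within 0.1 rad of it (distance between spindle_mid and dispenser_axis below 0.008 m and angle between the x axis of spindle and the y axis of dispenser, either way round below 0.1 rad), for 0.2 s.
At the end, for the whole second after the job is handed in: The spindle lies at rest through both side plates and the roll's core, its knob against a side plate (spindle_mid within 6 mm of dispenser_axis, axes within 0.1 rad), the roll at rest between the plates (centre within 15 mm of dispenser_axis) (distance between spindle_mid and dispenser_axis below 0.006 m and angle between the x axis of spindle and the y axis of dispenser, either way round below 0.1 rad and distance between roll and dispenser_axis below 0.015 m and linear speed of each of spindle, roll below 0.02 m/s); the robot touches nothing.
It fails at once if a jar or the clear trays moved more than 30 mm (distance of any of sesame_jar, clear_pack, spice_jar from where it was at the start of the episode above 0.03 m).
It also fails if it takes over 48 s, if anything falls off the work surface, if the arm or the gripper's body presses on something with over 40 N, if the wrist force passes 120 N, or if a joint passes its speed limit or range.

## Working session

There is one attempt and no reset: what is moved stays moved. The work goes in short steps, Python scripts to look and compute and a tool call to move; the robot and the scene stay as the last step left them, time stands still between calls to the robot, and variables do not carry over. Pictures are saved under pics/ and viewed, at most 13 in all, crops included, and the job is handed in when it is done.

Besides the shell and the picture viewer there is one more tool, called after ">>>" by a JSON object that holds its "fn" and its "kwargs", one argument or row to a line. jog_arm: Moves the arm, as the interface text tells. Its arguments: {"type":"object","properties":{"targets":{"type":"string"},"force":{"type":"number"}},"required":["targets"]}

```bash
mkdir -p pics; ls
cat > h.py <<'E'
import numpy as np, cv2
from cell import env, capture, camera_params, ticket, finder
from scipy.spatial.transform import Rotation as R
def proj(cp,P):
    T=np.linalg.inv(np.array(cp["world_from_camera"]));p=T[:3,:3]@np.array(P,float)+T[:3,3]
    u=np.array([p[0],-p[1]])/-p[2];u=u*(1+cp["k1"]*(u@u));K=np.array(cp["camera_matrix"])
    return (K@[u[0],u[1],1])[:2]
def ray(cp,px):
    K=np.array(cp["camera_matrix"]);d=(np.linalg.inv(K)@[px[0],px[1],1])[:2];u=d.copy()
    for _ in range(20):u=d/(1+cp["k1"]*(u@u))
    T=np.array(cp["world_from_camera"]);return T[:3,3],T[:3,:3]@np.array([u[0],-u[1],-1])
def atz(cp,px,z):
    o,d=ray(cp,px);return o+d*(z-o[2])/d[2]
def tri(obs):
    A=0;b=0
    for cp,px in obs:
        o,d=ray(cp,px);d=d/np.linalg.norm(d);M=np.eye(3)-np.outer(d,d);A=A+M;b=b+M@o
    return np.linalg.solve(A,b)
E
python3 - <<'E'
from h import *
ims=[]
for c in ("scene","top"):
    im=capture(c);ims.append(im);cv2.imwrite(f"pics/{c}0.png",im)
    for t in ("dispenser","dispenser_axis","roll","spindle","spindle_tip","spindle_mid","tray","sesame_jar","clear_pack","spice_jar"):
        print(c,t,[(round(r["p"],2),np.round(r["at"],3).tolist(),proj(camera_params(c),r["at"]).round().tolist()) for r in finder.landmark_of(t,c)])
print(env.read_state(),env.tip_extent)
E
```

```text
pics
scene dispenser [(0.97, [0.364, 0.508, -0.002], [209.0, 173.0]), (0.75, [0.512, 0.116, -0.0], [308.0, 219.0]), (0.74, [0.626, -0.059, -0.003], [372.0, 237.0])]
scene dispenser_axis [(0.83, [0.627, -0.058, 0.074], [374.0, 220.0]), (0.78, [0.365, 0.505, 0.069], [206.0, 158.0]), (0.73, [0.76, 0.011, 0.004], [388.0, 204.0]), (0.63, [0.509, 0.122, 0.074], [306.0, 202.0]), (0.41, [0.415, -0.207, 0.033], [351.0, 296.0])]
scene roll [(0.78, [0.51, 0.127, 0.074], [306.0, 201.0])]
scene spindle [(0.74, [0.428, -0.242, 0.026], [363.0, 304.0]), (0.72, [0.311, 0.125, 0.01], [253.0, 245.0])]
scene spindle_tip [(0.54, [0.41, 0.137, -0.001], [279.0, 230.0]), (0.52, [0.388, -0.109, 0.03], [321.0, 278.0])]
scene spindle_mid [(0.88, [0.416, -0.204, 0.031], [350.0, 296.0]), (0.59, [0.336, 0.131, 0.007], [259.0, 240.0])]
scene tray [(0.93, [0.427, -0.243, 0.001], [362.0, 310.0])]
scene sesame_jar [(0.84, [0.758, 0.013, 0.001], [387.0, 205.0])]
scene clear_pack [(0.81, [0.734, 0.178, -0.003], [349.0, 182.0])]
scene spice_jar [(0.92, [0.783, -0.128, 0.002], [423.0, 226.0])]
top dispenser [(0.86, [0.50
[... 910 characters left out ...]
array([ 1.08488784e+00,  3.58779417e-01,  1.51038640e+00, -3.47624622e-05,
        1.27247462e+00, -1.15106202e-01]), 'joint_vel': array([-1.34223384e-03, -5.93439221e-05, -1.53268045e-03,  1.08004016e-03,
       -1.00485993e-04,  7.92928033e-04]), 'joint_torque': array([-1.23882106e-03, -5.27590907e+01, -2.79047960e+01,  2.10874155e-04,
        1.83015549e-03,  2.62043170e-05]), 'ee_pos': array([0.21743253, 0.5592113 , 0.40468423]), 'eef_rot': array([ 1.84335793e-01,  9.82863324e-01, -2.77413607e-05,  8.79600227e-06]), 'force': array([0.04689481, 0.35513738, 0.22659213]), 'moment': array([-0.0330172 ,  0.04922099, -0.00247559]), 'grip_force': 0.0, 'gripper_width': 0.9988133835515605} 0.1734
```

View pics/scene0.png

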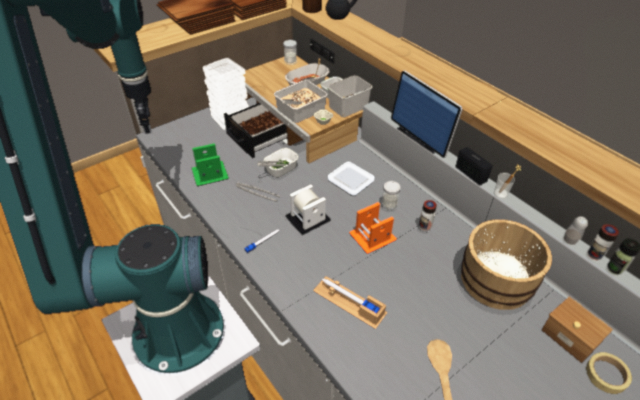

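View pics/top0.png

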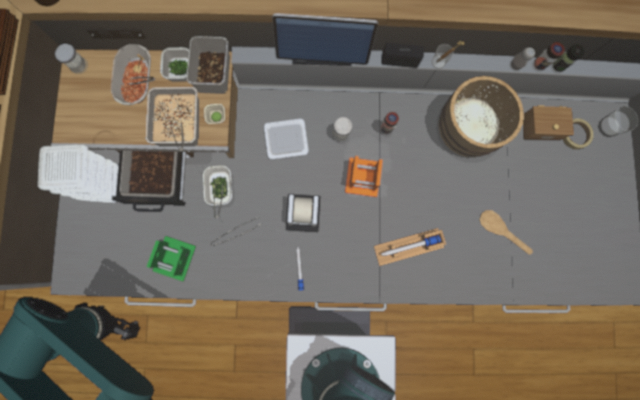

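Scene: the look-alikes for the spindle are the one in the wooden tray (top px 424,243) and a smaller one loose on the worktop (298,270). I take the tray one. The dispensers are white with the roll (303,212), green (172,257) and orange (364,175). I take the white one. Next I look from closer with the wrist camera.

```bash
cat >> h.py <<'E'
def Rd(a): # tool down, tool y axis at world angle a
    y=np.array([np.cos(a),np.sin(a),0]);z=np.array([0,0,-1.]);return np.c_[np.cross(y,z),y,z]
def jog(p,Rt):
    s=env.read_state();R0=R.from_quat(s["eef_rot"]).as_matrix()
    sh=R0.T@(np.array(p)-s["ee_pos"]);rv=R.from_matrix(R0.T@Rt).as_rotvec()
    print("JOG",sh.round(4),rv.round(4),"rows>=",max(np.linalg.norm(sh)/.0417,np.degrees(np.linalg.norm(rv))/7.16).round(1))
E
python3 - <<'E'
from h import *
s=env.read_state();R0=R.from_quat(s["eef_rot"]).as_matrix();T=np.array(camera_params("wrist")["world_from_camera"])
print("cam in tool",(R0.T@(T[:3,3]-s["ee_pos"])).round(4));print((R0.T@T[:3,:3]).round(3),camera_params("wrist")["camera_matrix"],camera_params("wrist")["k1"])
jog([0.51,0.04,0.42],Rd(0.0))
jog([0.43,-0.10,0.40],Rd(0.28))
E
```

```text
cam in tool [0.0692 0.0002 0.031 ]
[[ 0.001  0.963  0.271]
 [ 1.    -0.001  0.   ]
 [ 0.     0.271 -0.963]] [[318.99660128   0.         321.30552371]
 [  0.         318.99660128 197.73471023]
 [  0.           0.           1.        ]] -0.04239006278369098
JOG [-0.4608 -0.3779 -0.0153] [-0.0e+00  1.0e-04  1.2e+00] rows>= 14.3
JOG [-0.437  -0.5374  0.0047] [-0.    0.    0.92] rows>= 16.6
```

>>> {"fn": "jog_arm", "kwargs": {
  "targets": "-0.425 -0.285 -0.015 0 0 1.2 0.06;-0.425 -0.285 -0.015 0 0 1.2 0.06;-0.425 -0.285 -0.015 0 0 1.2 0.06;-0.425 -0.285 -0.015 0 0 1.2 0.06;-0.425 -0.285 -0.015 0 0 1.2 0.06;-0.425 -0.285 -0.015 0 0 1.2 0.06;-0.425 -0.285 -0.015 0 0 1.2 0.06;-0.425 -0.285 -0.015 0 0 1.2 0.06;-0.425 -0.285 -0.015 0 0 1.2 0.06;-0.425 -0.285 -0.015 0 0 1.2 0.06"
}}

```text
time: 1.93
ee_pos: [0.4565, 0.2158, 0.4173]
eef_rot: [0.709, 0.705, 0.0, 0.0]
force: [-0.1, 1.0, -0.3]
gripper_width: 0.703
grip_force: 0.0
```

>>> {"fn": "jog_arm", "kwargs": {
  "targets": "0 0 0 0 0 0 0.06;0 0 0 0 0 0 0.06;0 0 0 0 0 0 0.06"
}}

```text
time: 2.18
ee_pos: [0.4556, 0.2176, 0.4168]
eef_rot: [0.707, 0.707, -0.0, -0.0]
force: [-0.1, 0.6, -0.2]
gripper_width: 0.698
grip_force: 0.0
```

```bash
cat > v.py <<'E'
from h import *
import sys,json
def look(n,things):
    cp=camera_params("wrist");im=capture("wrist");cv2.imwrite(f"pics/{n}.png",im);np.save(f"pics/{n}.npy",cp,allow_pickle=True)
    for t in things:
        print(n,t,[(round(r["p"],2),np.round(r["at"],4).tolist()) for r in finder.landmark_of(t,"wrist")])
    return im,cp
E
python3 - <<'E'
from v import *
look("w1",["dispenser","dispenser_axis","roll"])
jog([0.51,0.06,0.40],Rd(0))
E
```

```text
w1 dispenser [(0.68, [0.5107, 0.1218, 0.0006]), (0.63, [0.6251, -0.0604, -0.0057])]
w1 dispenser_axis [(0.68, [0.6277, -0.0581, 0.0714])]
w1 roll [(0.88, [0.5109, 0.1218, 0.0729]), (0.37, [0.7596, 0.0106, -0.003])]
JOG [-0.1589  0.0547  0.0168] [-0.0004 -0.      0.0026] rows>= 4.1
```

View pics/w1.png

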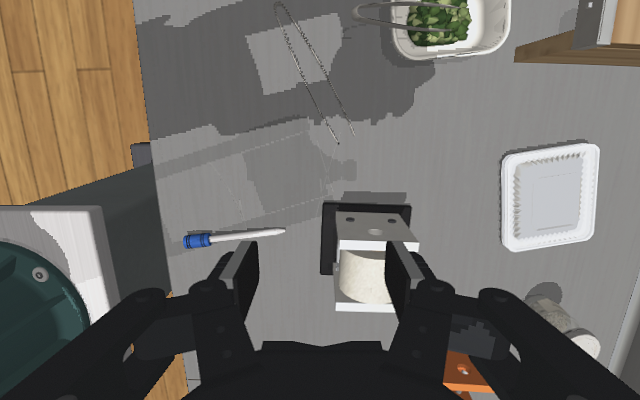

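w1: the white dispenser is at about (370,255), partly hidden by the fingers. The small loose spindle is at (235,237), the orange dispenser at (465,370) and the clear trays at (550,195).

>>> {"fn": "jog_arm", "kwargs": {
  "targets": "-0.19 0.055 0.016 0 0 0 0.06;-0.19 0.055 0.016 0 0 0 0.06;-0.19 0.055 0.016 0 0 0 0.06;-0.19 0.055 0.016 0 0 0 0.06;-0.19 0.055 0.016 0 0 0 0.06;-0.19 0.055 0.016 0 0 0 0.06;-0.19 0.055 0.016 0 0 0 0.06;-0.19 0.055 0.016 0 0 0 0.06;-0.19 0.055 0.016 0 0 0 0.06;-0.19 0.055 0.016 0 0 0 0.06"
}}

```text
time: 3.22
ee_pos: [0.5103, 0.0292, 0.401]
eef_rot: [0.706, 0.708, 0.0, -0.0]
force: [-0.3, 0.1, -0.3]
gripper_width: 0.704
grip_force: 0.0
```

Run:
```python
from v import *
im,cp=look("w2",["dispenser","dispenser_axis","roll"])
cv2.imwrite("pics/w2c.png",cv2.resize(im[0:260,200:460],None,fx=2.3,fy=2.3,interpolation=cv2.INTER_CUBIC))
print(env.read_state()["ee_pos"]);jog([0.435,-0.26,0.36],Rd(0.28))
```

```text
w2 dispenser [(0.73, [0.627, -0.0606, -0.0017])]
w2 dispenser_axis [(0.78, [0.6246, -0.0613, 0.0738])]
w2 roll [(0.71, [0.51, 0.1221, 0.0708])]
[0.51060299 0.02848116 0.40102972]
JOG [-0.2884 -0.076   0.041 ] [ 1.000e-04  1.000e-04 -2.786e-01] rows>= 7.2
```

View pics/w2c.png

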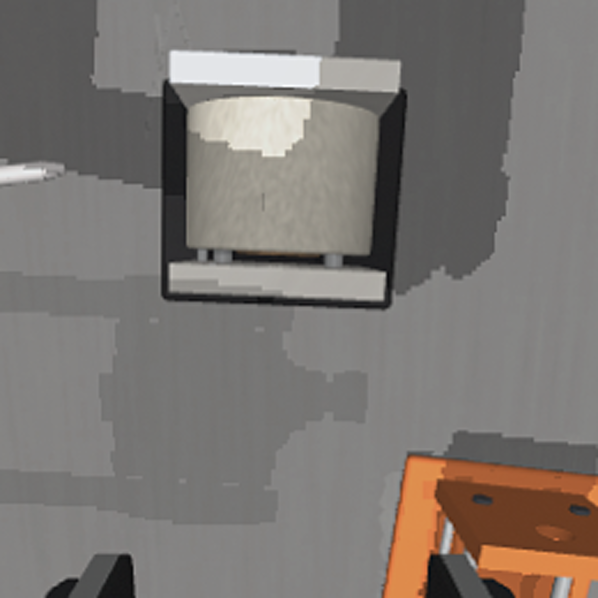

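w2c: both plate tops are visible. The far plate's corners are at crop px (170,52) and (400,60). The near plate's are at (170,263), (387,272), (386,301) and (168,292). I fit position and yaw from these, then go and look at the tray.

>>> {"fn": "jog_arm", "kwargs": {
  "targets": "-0.288 -0.076 0.04 0 0 -0.28 0.06;-0.288 -0.076 0.04 0 0 -0.28 0.06;-0.288 -0.076 0.04 0 0 -0.28 0.06;-0.288 -0.076 0.04 0 0 -0.28 0.06;-0.288 -0.076 0.04 0 0 -0.28 0.06;-0.288 -0.076 0.04 0 0 -0.28 0.06;-0.288 -0.076 0.04 0 0 -0.28 0.06;-0.288 -0.076 0.04 0 0 -0.28 0.06;-0.288 -0.076 0.04 0 0 -0.28 0.06;-0.288 -0.076 0.04 0 0 -0.28 0.06"
}}

```text
time: 4.25
ee_pos: [0.4345, -0.261, 0.3608]
eef_rot: [0.602, 0.798, 0.0, -0.0]
force: [0.1, 0.5, 0.1]
gripper_width: 0.703
grip_force: 0.0
```

Run:
```python
from v import *
from scipy.optimize import least_squares
cp=np.load("pics/w2.npy",allow_pickle=True).item()
px=np.array([(170,52),(400,60),(170,84),(170,263),(387,272),(386,301),(168,292)])/2.3+[200,0]
M=np.array([(-39,40),(39,40),(-39,30),(-39,-30),(39,-30),(39,-40),(-39,-40)])/1000
def f(q,zz=None):
    c,s=np.cos(q[2]),np.sin(q[2])
    return np.concatenate([proj(cp,[q[0]+c*m[0]-s*m[1],q[1]+s*m[0]+c*m[1],q[3]])-p for m,p in zip(M,px)])
r=least_squares(f,[.51,.12,0,.099]);print(r.x.round(4),r.fun.reshape(-1,2).round(1).tolist())
r=least_squares(lambda q:f([*q,.099]),[.51,.12,0]);print(r.x.round(4),r.fun.reshape(-1,2).round(1).tolist())
im,cp=look("w3",["spindle","spindle_tip","spindle_mid","tray"])
print(env.read_state()["ee_pos"],proj(cp,[.427,-.243,.03]),proj(cp,[.388,-.11,.03]))
```

```text
[ 0.5103  0.1216 -0.0321  0.0988] [[-0.1, -0.2], [0.4, 0.1], [-0.1, -0.3], [-0.1, 0.5], [-0.2, 0.0], [-0.6, -0.3], [0.8, 0.2]]
[ 0.5103  0.1216 -0.0321] [[-0.1, -0.3], [0.5, 0.1], [-0.2, -0.3], [-0.1, 0.5], [-0.2, 0.0], [-0.6, -0.3], [0.7, 0.3]]
w3 spindle [(0.95, [0.4281, -0.2395, 0.0295])]
w3 spindle_tip [(0.57, [0.385, -0.1108, 0.0306])]
w3 spindle_mid [(0.61, [0.4156, -0.2035, 0.0284])]
w3 tray [(0.85, [0.4263, -0.242, 0.0024])]
[ 0.43512314 -0.25906875  0.36114047] [319.34350588 162.67450786] [3.17954009e+02 1.73266395e-01]
```

View pics/w3.png

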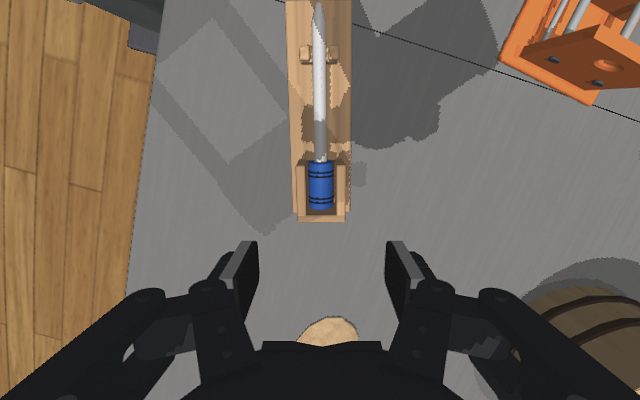

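w3: the blue knob in its pocket is centred near (320,186), with the rod going up to a tip at about (319,2). This is the tray spindle (135 mm rod). I measure its axis and height from two views.

Run:
```python
from v import *
cp=np.load("pics/w3.npy",allow_pickle=True).item();im=cv2.imread("pics/w3.png")
m=finder.masks_of("spindle","wrist")[0]["mask"]
def blue(im): 
    h=cv2.cvtColor(im,cv2.COLOR_BGR2HSV);return (h[...,0]>105)&(h[...,0]<130)&(h[...,1]>120)
def cen(b):
    n,l,s,c=cv2.connectedComponentsWithStats(b.astype(np.uint8));return [(s[i,4],c[i].round(1),s[i,:4].tolist()) for i in np.argsort(-s[1:,4])[:4]+1]
print(cen(blue(im)&m))
pts=[]
for r in (20,30,40,80,100,120,140,150):
    c=np.where(m[r])[0];
    if len(c):
        p=atz(cp,[c.mean(),r],.03);pts.append(p[:2]);print(r,c.min(),c.max(),p.round(4))
pts=np.array(pts);v=np.linalg.svd(pts-pts.mean(0))[2][0];v*=np.sign(v[1]);print("mean",pts.mean(0),"dir",v,"yaw",np.arctan2(v[1],v[0])-np.pi/2)
it=cv2.imread("pics/top0.png");print(cen(blue(it))); ct=camera_params("top")
k=cen(blue(im)&m)[0][1]
for a in cen(blue(it)):
    if 410<a[1][0]<450 and 225<a[1][1]<260: print("tri",tri([(cp,k),(ct,a[1])]))
rows=np.where((blue(im)&m).any(1))[0];print("shoulder",atz(cp,[320.3,rows.min()-.5],.035),"tip")
```

```text
[(np.int32(1024), array([320.4, 184.5]), [308, 161, 25, 49])]
20 312 324 [ 0.3922 -0.1248  0.03  ]
30 312 325 [ 0.3948 -0.1323  0.03  ]
40 312 325 [ 0.397 -0.14   0.03 ]
80 313 325 [ 0.4064 -0.1717  0.03  ]
100 313 327 [ 0.412  -0.1879  0.03  ]
120 314 326 [ 0.4168 -0.2049  0.03  ]
140 314 327 [ 0.4222 -0.2222  0.03  ]
150 313 327 [ 0.4243 -0.2313  0.03  ]
mean [ 0.40822535 -0.17690681] dir [-0.29056619  0.9568549 ] yaw 0.29481850139201216
[(np.int32(85), array([432.4, 240. ]), [425, 236, 15, 9]), (np.int32(37), array([300.4, 284.8]), [299, 280, 4, 10])]
tri [ 0.42876238 -0.24213094  0.12188444]
shoulder [ 0.42710354 -0.23998507  0.035     ] tip
```

Run:
```python
from v import *
jog([.422,-.2224,.26],Rd(.295))
jog([.422,-.2224,.185],Rd(.295))
```

```text
JOG [ 0.039  -0.0024  0.1012] [ 0.0002  0.0002 -0.0131] rows>= 2.6
JOG [ 0.039  -0.0024  0.1762] [ 0.0002  0.0002 -0.0131] rows>= 4.3
```

>>> {"fn": "jog_arm", "kwargs": {
  "targets": "0.039 -0.0024 0.1 0 0 -0.013 0.05;0.039 -0.0024 0.1 0 0 -0.013 0.05;0.039 -0.0024 0.1 0 0 -0.013 0.05;0.039 -0.0024 0.1 0 0 -0.013 0.05;0.039 -0.0024 0.1 0 0 -0.013 0.05;0.039 -0.0024 0.1 0 0 -0.013 0.05;0.039 -0.0024 0.1 0 0 -0.013 0.05"
}}

```text
time: 5.13
ee_pos: [0.4232, -0.2247, 0.2628]
eef_rot: [0.596, 0.803, -0.0, 0.002]
force: [-0.2, 0.1, -0.2]
gripper_width: 0.586
grip_force: 0.0
```

Run:
```python
from v import *
cp0=np.load("pics/w3.npy",allow_pickle=True).item()
im,cp=look("w4",["spindle","spindle_mid"])
k=lambda im:cv2.connectedComponentsWithStats(((lambda h:(h[...,0]>105)&(h[...,0]<130)&(h[...,1]>120))(cv2.cvtColor(im,cv2.COLOR_BGR2HSV))).astype(np.uint8))
n,l,s,c=k(im);i=np.argsort(-s[1:,4])[:2]+1;print(s[i],c[i])
for z in (.02,.03,.04):print(z,proj(cp,atz(cp0,[320.4,161],z)),proj(cp,atz(cp0,[320,100],z)))
print(env.read_state()["ee_pos"]);jog([.422,-.2224,.185],Rd(.295))
```

```text
w4 spindle [(0.89, [0.4271, -0.2395, 0.0263])]
w4 spindle_mid [(0.95, [0.412, -0.2067, 0.0309])]
[[ 303  235   34   70 1882]
 [  65  352    1    1    1]] [[319.41710946 269.59192349]
 [ 65.         352.        ]]
0.02 [319.85894008 234.47737456] [320.60630345 154.21582843]
0.03 [319.91096346 237.93792762] [320.67203821 156.8606764 ]
0.04 [319.96803489 241.73273522] [320.74430749 159.76854568]
[ 0.4225113  -0.22436515  0.26232614]
JOG [ 0.0022 -0.0001  0.0773] [ 0.0019  0.0028 -0.0023] rows>= 1.9
```

View pics/w4.png

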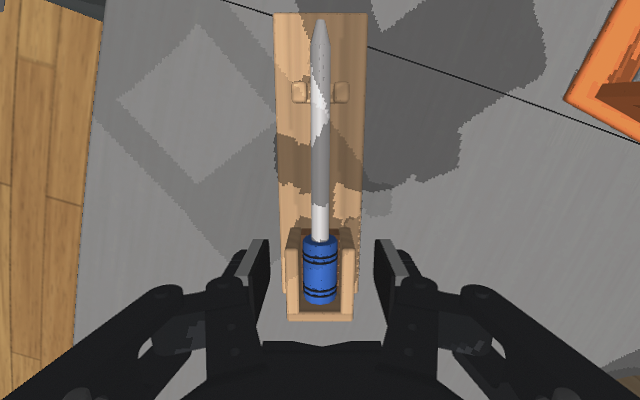

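w4: the knob top edge is at (319,236) and the rod axis at column 320, centred between the fingers. The parallax agrees with z of about 0.03. Now I descend and grip the rod.

>>> {"fn": "jog_arm", "kwargs": {
  "targets": "0.002 0 0.077 0.002 0.003 -0.002 0.05;0.002 0 0.077 0.002 0.003 -0.002 0.05;0.002 0 0.077 0.002 0.003 -0.002 0.05;0.002 0 0.077 0.002 0.003 -0.002 0.05;0.002 0 0.077 0.002 0.003 -0.002 0.05;0.002 0 0.077 0.002 0.003 -0.002 0.05;0.002 0 0.077 0.002 0.003 -0.002 0.05"
}}

```text
time: 5.87
ee_pos: [0.4219, -0.2222, 0.1859]
eef_rot: [0.596, 0.803, 0.0, 0.0]
force: [-0.3, -0.2, 0.5]
gripper_width: 0.589
grip_force: 0.0
```

>>> {"fn": "jog_arm", "kwargs": {
  "targets": "0 0 0 0 0 0 0.006;0 0 0 0 0 0 0.006;0 0 0 0 0 0 0.006;0 0 0 0 0 0 0.006;0 0 0 0 0 0 0.006;0 0 0 0 0 0 0.006;0 0 0 0 0 0 0.006",
  "force": 60
}}

```text
time: 6.45
ee_pos: [0.4213, -0.2217, 0.1846]
eef_rot: [0.596, 0.803, 0.0, -0.001]
force: [-0.8, 0.4, 8.2]
gripper_width: 0.116
grip_force: 58.4
```

>>> {"fn": "jog_arm", "kwargs": {
  "targets": "0 0 -0.02 0 0 0 0.006;0 0 -0.04 0 0 0 0.006;0 0 -0.06 0 0 0 0.006;0 0 -0.08 0 0 0 0.006;0 0 -0.1 0 0 0 0.006;0 0 -0.1 0 0 0 0.006;0 0 -0.1 0 0 0 0.006;0 0 -0.1 0 0 0 0.006"
}}

```text
time: 7.12
ee_pos: [0.421, -0.2216, 0.2834]
eef_rot: [0.596, 0.803, 0.0, -0.002]
force: [-0.3, 0.2, -1.3]
gripper_width: 0.119
grip_force: 58.5
```

Run:
```python
from v import *
im,cp=look("w5",["spindle","spindle_tip","spindle_mid"])
m=finder.masks_of("spindle","wrist")[0]["mask"]
for r in range(0,400,25):
    c=np.where(m[r])[0]
    if len(c):print(r,c.min(),c.max())
s=env.read_state();print(s["ee_pos"],s["gripper_width"],s["grip_force"],s["force"])
```

```text
w5 spindle [(0.83, [0.4264, -0.2409, 0.1274])]
w5 spindle_tip []
w5 spindle_mid [(0.91, [0.4113, -0.2024, 0.131])]
0 310 335
25 306 339
50 306 339
75 306 338
100 307 339
125 307 337
150 307 336
175 307 337
200 308 336
225 308 336
250 308 335
275 310 334
300 310 333
325 303 340
[ 0.4210684  -0.22162828  0.28301067] 0.11972317287223917 58.53832304477692 [-0.00396476  0.46764033 -0.71676211]
```

View pics/w5.png

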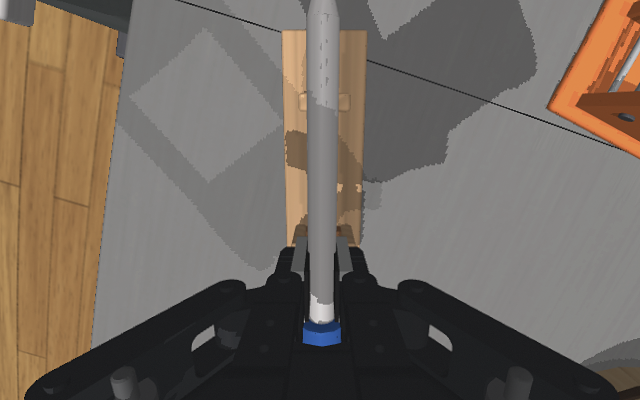

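w5: the rod is held level along column 322, with the knob shoulder at about (321,321), roughly 15–20 mm behind the grasp. Now I move to the pre-insertion pose.

```bash
cat >> h.py <<'E'
C=np.array([.5103,.1216,.075]);YAW=-.0321;AX=np.array([-np.sin(YAW),np.cos(YAW),0])
E
python3 - <<'E'
from h import *
cp=np.load("pics/w2.npy",allow_pickle=True).item()
for p in [(405,455),(385,598)]:print([atz(cp,np.array(p)/2.3+[200,0],z).round(3) for z in (.01,.099)])
q=C+AX*-.182;q[2]=.283;jog(q,Rd(YAW))
E
```

```text
[array([ 0.574, -0.003,  0.01 ]), array([0.558, 0.022, 0.099])]
[array([ 0.567, -0.083,  0.01 ]), array([ 0.553, -0.038,  0.099])]
JOG [0.1301 0.1267 0.0002] [-0.004  -0.0039  0.3271] rows>= 4.4
```

>>> {"fn": "jog_arm", "kwargs": {
  "targets": "0.03 0.03 0 0 0 0.08 0.006;0.06 0.06 0 -0.001 -0.001 0.16 0.006;0.1 0.095 0 -0.003 -0.003 0.25 0.006;0.13 0.127 0 -0.004 -0.004 0.327 0.006;0.13 0.127 0 -0.004 -0.004 0.327 0.006;0.13 0.127 0 -0.004 -0.004 0.327 0.006;0.13 0.127 0 -0.004 -0.004 0.327 0.006;0.13 0.127 0 -0.004 -0.004 0.327 0.006;0.13 0.127 0 -0.004 -0.004 0.327 0.006"
}}

```text
time: 8.12
ee_pos: [0.5045, -0.0615, 0.2837]
eef_rot: [0.719, 0.695, -0.0, 0.001]
force: [0.2, 0.4, -1.3]
gripper_width: 0.116
grip_force: 58.7
```

Run:
```python
from h import *
q=C+AX*-.182;q[2]=.2295;jog(q,Rd(YAW))
```

```text
JOG [ 0.0012 -0.0001  0.0542] [ 0.0006  0.0013 -0.0009] rows>= 1.3
```

>>> {"fn": "jog_arm", "kwargs": {
  "targets": "0.001 0 0.03 0 0.001 -0.001 0.006;0.001 0 0.054 0 0.001 -0.001 0.006;0.001 0 0.054 0 0.001 -0.001 0.006;0.001 0 0.054 0 0.001 -0.001 0.006;0.001 0 0.054 0 0.001 -0.001 0.006;0.001 0 0.054 0 0.001 -0.001 0.006;0.001 0 0.054 0 0.001 -0.001 0.006"
}}

```text
time: 8.7
ee_pos: [0.5058, -0.06, 0.2313]
eef_rot: [0.718, 0.696, 0.001, 0.002]
force: [-0.4, -0.4, -2.0]
gripper_width: 0.119
grip_force: 58.7
```

Run:
```python
from v import *
im,cp=look("w6",["spindle","spindle_tip","spindle_mid"])
cs=camera_params("scene");i2=capture("scene")
print([(round(r["p"],2),np.round(r["at"],4).tolist()) for t in ("spindle_tip","spindle_mid","spindle") for r in finder.landmark_of(t,"scene")])
print([proj(cs,C+AX*s).round(1) for s in (-.195,-.06,-.04)])
s=env.read_state();print(s["ee_pos"],s["eef_rot"]);q=C+AX*-.056;q[2]=.2295;jog(q,Rd(YAW))
a=cv2.resize(im[0:330,200:440],(436,600));x0,y0=300,165
b=cv2.resize(i2[165:270,270:370+0],(364,600) if 0 else (364,382),interpolation=cv2.INTER_CUBIC);b=cv2.copyMakeBorder(b,0,218,0,0,cv2.BORDER_CONSTANT)
cv2.imwrite("pics/w6c.png",np.hstack([a,b]))
print([proj(cp,C+AX*s).round(1) for s in (-.195,-.06,-.04)])
```

```text
w6 spindle [(0.63, [0.5061, -0.0816, 0.0753])]
w6 spindle_tip []
w6 spindle_mid [(0.78, [0.5045, -0.041, 0.0742])]
[(0.69, [0.4115, 0.1387, -0.0014]), (0.48, [0.5063, 0.0537, 0.0764]), (0.63, [0.5078, -0.0411, 0.0782]), (0.5, [0.3381, 0.1328, 0.0095]), (0.34, [0.5089, 0.1171, -0.0021]), (0.7, [0.5043, -0.0846, 0.0744]), (0.67, [0.3085, 0.124, 0.0094])]
[array([345.2, 241. ]), array([318.1, 213.4]), array([314.3, 209.5])]
[ 0.50521505 -0.05954452  0.23014267] [7.17945774e-01 6.96098474e-01 5.40809213e-04 6.98241823e-04]
JOG [ 0.1252 -0.0006  0.0006] [0.0018 0.0002 0.0012] rows>= 3.0
[array([317.6, 298.2]), array([317.1, -49.7]), array([ 317. , -116.4])]
```

View pics/w6c.png

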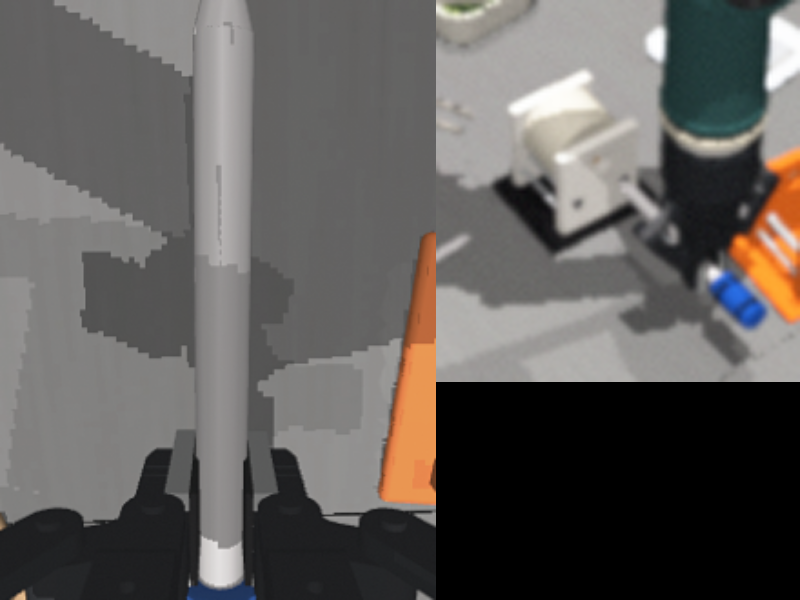

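w6c: left (wrist) shows the rod straight along the tool axis. Right (scene crop) shows the tip at crop px (625,185), heading for the near plate's hole. I insert through the first plate and watch the force.

>>> {"fn": "jog_arm", "kwargs": {
  "targets": "0.01 -0.001 0.0006 0.002 0 0.001 0.006;0.02 -0.001 0.0006 0.002 0 0.001 0.006;0.03 -0.001 0.0006 0.002 0 0.001 0.006;0.04 -0.001 0.0006 0.002 0 0.001 0.006;0.05 -0.001 0.0006 0.002 0 0.001 0.006;0.05 -0.001 0.0006 0.002 0 0.001 0.006;0.05 -0.001 0.0006 0.002 0 0.001 0.006"
}}

```text
time: 9.68
ee_pos: [0.5057, -0.0087, 0.2294]
eef_rot: [0.718, 0.696, -0.0, -0.0]
force: [-0.5, -0.0, -1.3]
gripper_width: 0.115
grip_force: 58.7
```

Run:
```python
from v import *
s=env.read_state();print(s["ee_pos"],s["eef_rot"],s["force"],s["moment"]);q=C+AX*-.056+[-.0006,0,0];q[2]=.2295;jog(q,Rd(YAW))
for c in ("scene",):
    im=capture(c)
    print([(round(r["p"],2),np.round(r["at"],4).tolist()) for t in ("spindle_mid","spindle") for r in finder.landmark_of(t,c)])
```

```text
[ 0.50571883 -0.00866856  0.22942125] [ 7.17657215e-01  6.96396479e-01 -2.48480503e-04 -6.44171612e-05] [-0.49193108 -0.04238311 -1.30694755] [-0.05242202  0.00295678 -0.02781526]
JOG [ 0.0743 -0.0001 -0.0001] [-0.0004  0.0003  0.002 ] rows>= 1.8
[(0.64, [0.3379, 0.1326, 0.0085]), (0.44, [0.507, 0.009, 0.0774]), (0.26, [0.5067, 0.1209, 0.079]), (0.64, [0.5062, -0.0326, 0.074]), (0.44, [0.3116, 0.1227, 0.0082])]
```

>>> {"fn": "jog_arm", "kwargs": {
  "targets": "0.012 0 0 0 0 0.002 0.006;0.024 0 0 0 0 0.002 0.006;0.036 0 0 0 0 0.002 0.006;0.048 0 0 0 0 0.002 0.006;0.06 0 0 0 0 0.002 0.006;0.068 0 0 0 0 0.002 0.006;0.074 0 0 0 0 0.002 0.006;0.074 0 0 0 0 0.002 0.006;0.074 0 0 0 0 0.002 0.006"
}}

```text
time: 10.58
ee_pos: [0.5081, 0.0647, 0.2294]
eef_rot: [0.719, 0.695, -0.0, 0.0]
force: [-0.2, -0.2, -1.7]
gripper_width: 0.114
grip_force: 58.7
```

Run:
```python
from v import *
s=env.read_state();print(s["ee_pos"],s["eef_rot"],s["force"],s["moment"])
im,cp=look("w7",["spindle","spindle_mid","roll"])
i2=capture("scene")
a=cv2.resize(im,(512,320));b=cv2.resize(i2[165:270,260:360],(288,302),interpolation=cv2.INTER_CUBIC);b=cv2.copyMakeBorder(b,0,18,0,0,cv2.BORDER_CONSTANT)
cv2.imwrite("pics/w7c.png",np.hstack([a,b]))
```

```text
[0.50812738 0.06474065 0.22943626] [ 7.18608232e-01  6.95415096e-01 -2.25305306e-04  4.11729730e-05] [-0.19454719 -0.24911171 -1.705067  ] [-0.05797082  0.02449722  0.03775686]
w7 spindle [(0.88, [0.5074, 0.042, 0.075])]
w7 spindle_mid [(0.94, [0.3403, 0.1283, 0.0087])]
w7 roll [(0.75, [0.5158, 0.1194, 0.0744])]
```

View pics/w7c.png

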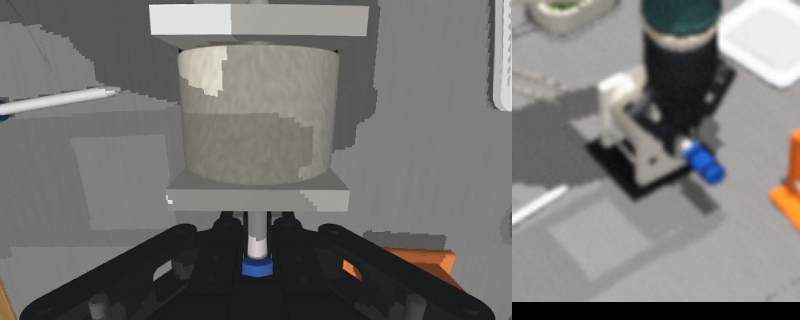

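w7c: the tip shows beyond the far plate at (258,2), so the rod is through both plates and the roll. The knob is at (258,268). I release so the rod rests in the holes, back off 42 mm along the axis and take the knob.

>>> {"fn": "jog_arm", "kwargs": {
  "targets": "0 0 0.001 0 0 0 0.006;0 0 0.002 0 0 0 0.006;0 0 0.002 0 0 0 0.02;0 0 0.002 0 0 0 0.035;0 0 0.002 0 0 0 0.045;0 0 0.002 0 0 0 0.045;0 0 0.002 0 0 0 0.045"
}}

```text
time: 11.42
ee_pos: [0.5082, 0.0644, 0.2275]
eef_rot: [0.719, 0.695, -0.0, -0.0]
force: [-0.5, -0.4, 0.0]
gripper_width: 0.529
grip_force: 0.0
```

>>> {"fn": "jog_arm", "kwargs": {
  "targets": "-0.015 0 0.003 0 0 0 0.045;-0.03 0 0.003 0 0 0 0.045;-0.042 0 0.003 0 0 0 0.045;-0.042 0 0.003 0 0 0 0.045;-0.042 0 0.003 0 0 0 0.045"
}}

```text
time: 11.83
ee_pos: [0.5068, 0.0219, 0.2245]
eef_rot: [0.72, 0.694, -0.0, -0.0]
force: [0.7, -0.6, -0.0]
gripper_width: 0.526
grip_force: 0.0
```

Run:
```python
from v import *
s=env.read_state();print(s["ee_pos"],s["eef_rot"],s["force"])
im,cp=look("w8",["spindle","roll"])
i2=capture("scene")
print([(round(r["p"],2),np.round(r["at"],4).tolist()) for t in ("spindle",) for r in finder.landmark_of(t,"scene")])
a=cv2.resize(im,(512,320));b=cv2.resize(i2[165:270,260:360],(288,302),interpolation=cv2.INTER_CUBIC);b=cv2.copyMakeBorder(b,0,18,0,0,cv2.BORDER_CONSTANT)
cv2.imwrite("pics/w8c.png",np.hstack([a,b]))
```

```text
[0.50679099 0.02191491 0.22452505] [ 7.19622090e-01  6.94365927e-01 -4.75274063e-05 -6.62056764e-05] [ 0.73383372 -0.55145668 -0.02654792]
w8 spindle [(0.57, [0.5058, 0.0392, 0.071])]
w8 roll [(0.74, [0.5113, 0.1221, 0.0723])]
[(0.62, [0.5051, 0.0418, 0.0708]), (0.57, [0.3118, 0.1223, 0.0076]), (0.24, [0.7586, 0.0117, 0.001])]
```

View pics/w8c.png

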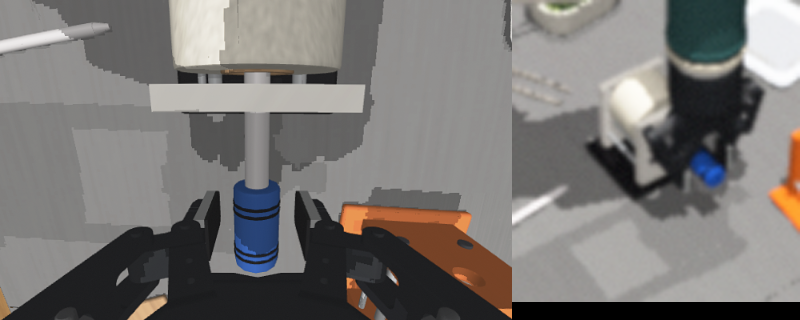

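w8c: the rod rests in the holes and the roll is in place. The knob lies between the open fingers at (257,225). Now I grip the knob.

>>> {"fn": "jog_arm", "kwargs": {
  "targets": "0 0 0 0 0 0 0.018;0 0 0 0 0 0 0.018;0 0 0 0 0 0 0.018;0 0 0 0 0 0 0.018;0 0 0 0 0 0 0.018;0 0 0 0 0 0 0.018",
  "force": 40
}}

```text
time: 12.58
ee_pos: [0.5067, 0.0225, 0.2244]
eef_rot: [0.719, 0.695, -0.0, -0.0]
force: [-0.3, 0.7, -0.5]
gripper_width: 0.264
grip_force: 39.1
```

>>> {"fn": "jog_arm", "kwargs": {
  "targets": "0.006 0 0 0 0 0 0.018;0.012 0 -0.0005 0 0 0 0.018;0.018 0 -0.001 0 0 0 0.018;0.024 0 -0.0015 0 0 0 0.018;0.03 0 -0.002 0 0 0 0.018;0.03 0 -0.002 0 0 0 0.018;0.03 0 -0.002 0 0 0 0.018"
}}

```text
time: 13.17
ee_pos: [0.5077, 0.0529, 0.2264]
eef_rot: [0.719, 0.695, -0.0, -0.0]
force: [-0.1, 0.1, -0.5]
gripper_width: 0.266
grip_force: 39.1
```

Run:
```python
from v import *
s=env.read_state();print(s["ee_pos"],s["eef_rot"],s["force"],s["gripper_width"])
im,cp=look("w9",["spindle","roll"])
```

```text
[0.50768898 0.052933   0.22644924] [ 7.18623840e-01  6.95398982e-01 -1.79880545e-04 -1.09080944e-05] [-0.09092546  0.13334794 -0.52655501] 0.2655599038763007
w9 spindle [(0.93, [0.5099, 0.0727, 0.0762])]
w9 roll [(0.66, [0.5114, 0.1223, 0.0733])]
```

View pics/w9.png

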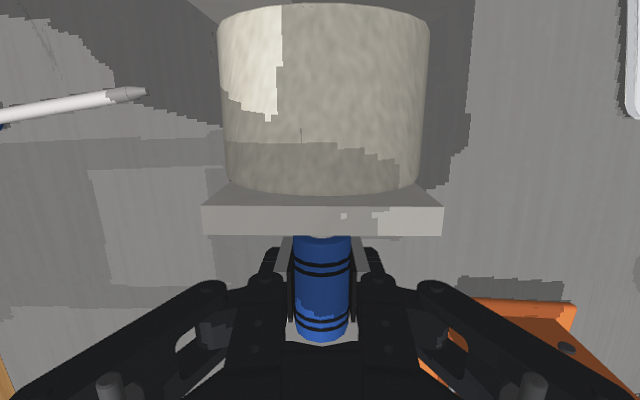

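w9: the knob is about 8 mm from the plate edge. I push on gently until contact.

>>> {"fn": "jog_arm", "kwargs": {
  "targets": "0.002 0 0 0 0 0 0.018;0.004 0 0 0 0 0 0.018;0.006 0 0 0 0 0 0.018;0.007 0 0 0 0 0 0.018;0.007 0 0 0 0 0 0.018"
}}

```text
time: 13.73
ee_pos: [0.5079, 0.0596, 0.2264]
eef_rot: [0.719, 0.695, -0.0, -0.0]
force: [0.4, 0.6, -0.7]
gripper_width: 0.268
grip_force: 39.1
```

>>> {"fn": "jog_arm", "kwargs": {
  "targets": "0.001 0 0 0 0 0 0.018;0.002 0 0 0 0 0 0.018;0.002 0 0 0 0 0 0.018"
}}

```text
time: 13.98
ee_pos: [0.508, 0.0615, 0.2264]
eef_rot: [0.719, 0.695, -0.0, -0.0]
force: [-0.4, -0.2, -1.2]
gripper_width: 0.268
grip_force: 39.2
```

>>> {"fn": "jog_arm", "kwargs": {
  "targets": "0.001 0 0 0 0 0 0.018;0.002 0 0 0 0 0 0.018;0.002 0 0 0 0 0 0.018"
}}

```text
time: 14.23
ee_pos: [0.5081, 0.0623, 0.2264]
eef_rot: [0.719, 0.695, -0.001, 0.001]
force: [0.2, -8.5, -0.6]
gripper_width: 0.268
grip_force: 39.3
```

Contact, −8.5 N along the axis, where it was expected. One firmer press, then release.

>>> {"fn": "jog_arm", "kwargs": {
  "targets": "0.001 0 0 0 0 0 0.018;0.001 0 0 0 0 0 0.018;0 0 0 0 0 0 0.018;0 0 0 0 0 0 0.03;0 0 0 0 0 0 0.045;0 0 0 0 0 0 0.045;0 0 0 0 0 0 0.045;0 0 0 0 0 0 0.045"
}}

```text
time: 14.9
ee_pos: [0.5081, 0.0636, 0.2265]
eef_rot: [0.719, 0.695, -0.0, -0.0]
force: [-1.2, -0.0, -0.1]
gripper_width: 0.526
grip_force: 0.0
```

>>> {"fn": "jog_arm", "kwargs": {
  "targets": "0 0 -0.03 0 0 0 0.045;0 0 -0.06 0 0 0 0.045;0 0 -0.1 0 0 0 0.045;-0.04 0 -0.13 0 0 0 0.045;-0.07 0 -0.15 0 0 0 0.045;-0.07 0 -0.15 0 0 0 0.045;-0.07 0 -0.15 0 0 0 0.045;-0.07 0 -0.15 0 0 0 0.045"
}}

```text
time: 15.57
ee_pos: [0.5053, -0.0063, 0.376]
eef_rot: [0.719, 0.695, -0.0, -0.001]
force: [0.3, -0.4, -0.5]
gripper_width: 0.526
grip_force: 0.0
```

Run:
```python
from v import *
im,cp=look("w10",["spindle","spindle_mid","spindle_tip","roll"])
a=cv2.resize(im[0:260,200:460],(580,580));cv2.imwrite("pics/w10c.png",a)
m=[r for r in finder.masks_of("spindle","wrist")]
h=cv2.cvtColor(im,cv2.COLOR_BGR2HSV);b=(h[...,0]>105)&(h[...,0]<130)&(h[...,1]>120)
n,l,s,c=cv2.connectedComponentsWithStats(b.astype(np.uint8));print([(s[i].tolist(),c[i].round(1)) for i in np.argsort(-s[1:,4])[:2]+1])
D=C-[0,0,.0025]
for t in (-.04,-.085):
    for u in (0,.012):print(t,u,proj(cp,D+AX*t+[0,0,u]).round(1))
print("farplate/tip",proj(cp,D+AX*.095).round(1))
```

```text
w10 spindle [(0.76, [0.511, 0.0819, 0.0724]), (0.76, [0.3136, 0.124, 0.0131])]
w10 spindle_mid [(0.66, [0.3414, 0.131, 0.0056])]
w10 spindle_tip [(0.56, [0.4094, 0.1389, 0.0026])]
w10 roll [(0.71, [0.5103, 0.1201, 0.073])]
[([308, 101, 29, 26, 730], array([321.6, 113.4])), ([87, 44, 41, 22, 586], array([105.8,  55. ]))]
-0.04 0 [323.   84.2]
-0.04 0.012 [323.   83.1]
-0.085 0 [323.  140.1]
-0.085 0.012 [323.1 141.5]
farplate/tip [ 322.7 -109.5]
```

View pics/w10c.png

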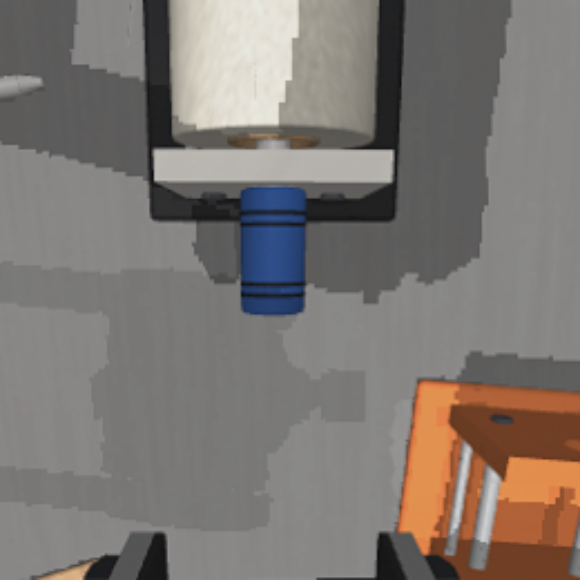

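w10c: the knob (240–305, 187–314) sits flush against the plate. Its ends, at full-picture rows 84 and 141, match the predicted home rows of 84 and 141. The fingers are clear, so I hand in.

```bash
python3 -c "
from h import *
print(ticket.sign_off())"
```

```text
the job is handed in; nothing more can be done
None
```

The spindle is through both side plates and the roll with its knob home against the near plate, the arm is clear, and the job is handed in at about 16 s of the 48 s allowed; the sign-off returned no verdict.

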